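# Clear the rack clamp and cycle it with its pedal

## Robot

A 6-joint arm with a two-finger parallel gripper is mounted at the origin on the work surface. World frame = base frame: x ahead of the robot, y to its left, z up, the work surface at z = 0. Lengths are in mm, angles in rad, forces in N, time in s.
With the tool pointing down it reaches from about 275 to 750 mm from the base axis. Payload 10.2 kg.
Tool frame: the origin (TCP) lies between the finger pads; the fingertips stand 8 mm ahead of it and the grasp point (between the pads) lies 11 mm behind it; z points along the fingers, y is the line along which they close (so a half turn about z gives the same grasp; the last joint's range is limited). The gripper opens to 85 mm and grips with 20 to 120 N. Pads are 22 mm wide; open, the fingers measure 114 mm over their backs; the gripper's body (76 mm by 85 mm) begins 54 mm behind the grasp point. The pads swing forward as they close: fully open they stand 13 mm farther back than shut.
Start: joints at [-1.412, 0.313, 1.498, -0, 1.331, -0.223], TCP at [195.598, -487.209, 239.294] pointing down, gripper open.
Joint ranges: [-2.94, 2.94], [-0.97, 2.17], [0.19, 2.56], [-1.23, 4.37], [0.02, 3.11], [-2.88, 2.88]. Speed limits (rad/s): [2.39, 2.39, 3.01, 3.14, 3.14, 3.14].

## Interface

Orientations are given as a unit quaternion [w, x, y, z].
In Python, from rig import * gives the robot as it stands.
- The arm moves only by the shell command python3 -m handwheel 'ROWS' [FORCE]. ROWS is JSON, a list that holds one entry, the list of rows, each a list of 7 numbers: the shift along the world's x, y, z in mm, then the turn, a rotation vector about the world's x, y, z in degrees, then the opening, from -1 (shut) to 1 (fully open). A call has 1 to 8 rows; each row shifts and turns the commanded pose from where the row before left it; what a row does not reach is not made up. A row lasts 1/8 s, in which the tool goes at most 62.5 mm and 10.7 degrees, less where a joint would pass 70% of its speed; a pose out of reach is approached as far as the arm can. A call is refused whole if a number of a shift passes 62.5 or a number of a turn 10.7, either way. A call with a gripper value outside its range is refused whole. The fingers move at their own pace and stop on an object; FORCE is the grip in N (left out, the last holds). Time passes only in rows, so rows that do not move let the fingers close. It gives the time, the measured TCP pose, the force, the opening and the grip force at its end, in the units of the state.
- sense(): the state, without advancing time (a new reading comes with each control period).
- capture(name): name is "scene" or "top" or "wrist"; returns a dict with "image" (400x640x3 uint8, red, green, blue), "fx", "fy", "cx", "cy" (pixels), "rvec" (rotation vector, rad) and "tvec" (3), from world to camera coordinates, as OpenCV has them; the wrist camera has in their place "hand_eye" (4x4, takes a point from camera to tool coordinates, whose origin is the TCP and whose axes are the flange's). Camera axes: x right, y down, z forward; pixel columns grow to the right and rows downward; lengths in mm; the calibration is good to about 2 mm. A picture is of the moment at which its call begins: read the wrist's pose just before it. There is no depth.
- finish_job(): hands the job in; it is judged then, once.
The state is a dict: "time_s": time; "joints": joint angles; "dq": joint speeds; "tau": joint torques, N m; "eef_pos": TCP position; "ee_rot": TCP orientation; "force": force on the tool from outside, world axes, zero at the start; "wrist_torque": the same for the moment, N m; "grip_width": opening from 0.0 (shut) to 1.0 (fully open); "grip_force": force on a finger pad.
Only numpy, scipy, OpenCV 4.12 (cv2) and the standard library are available. Lean on these libraries where they do the work, as an engineer would, in place of code of your own. Each camera call takes 0.05 s, during which the arm holds its last target. There are 200 camera calls.

## Task

Take the bench brush and sweep all four pieces of broken plastic off the rack clamp's bed into the catch tray at its end, without touching them with the fingers. Then stand the brush on its bristles on the bench and, with the gripper itself, press the clamp's pedal right down to its stop, hold it there for about a second and let it come up again. Work the pedal only once the bed is clear, and leave the slide box, the beaker and the specimen jar where they stand.

Things in the scene. Friction and masses are not known exactly. Their poses are not given: they have to be found in the camera images.
- clamp: rack clamp, fixed: flat aluminium bed, 220 mm square, top 50 mm above the bench. Origin on the bench under the middle of its clear channel, 160 mm wide (x -80 to 80) and 220 mm long (y -110 to 110), open at both ends. x points to the steel fence (x 80 to 100, 40 mm above the bed); behind it a white housing 75 mm high (x 105 to 155, y -75 to 75).
- jaw (a joint): slide of the clamp's near steel jaw (x -107 to -81 mm in the clamp's frame, 30 mm above the bed): 0 open, 0.015 m towards the fence when the pedal is fully down; it follows the pedal.
- tray: grey open catch tray, fixed, standing against one end of the clamp's bed (either end, see its position), 250 mm (x) by 140 mm (y) outside, walls 4 mm thick and 42 mm high (8 mm lower than the bed, 4 mm gap to it), floor 10 mm thick. Origin on the bench under its centre, axes roughly along the clamp's.
- pedal: pedal unit, fixed, at the other end of the clamp: grey base plate 170 by 100 mm with a sloping steel tread 130 by 84 mm with a black rubber top, hinged at its far end; the free end, towards the robot (-x), stands up about 70 mm at rest. Origin on the bench under the unit's centre, x from the free end to the hinge.
- treadle (a joint): angle of the pedal's spring tread: 0 up at rest, 0.30 rad fully down on its stop (tread then level, top 38 mm above the bench). About 4 N at the press point starts it, about 9 N holds it down.
- tread_press (a point): point on the top face of the tread, on its middle line, 95 mm from the hinge; moves with the tread (about 66 mm above the bench at rest, 38 mm when fully down).
- tread_hinge (a point): middle of the tread's hinge pin, 32 mm above the bench; the pin runs along the pedal's y.
- brush: bench brush standing on its bristles: black bristles 126 by 36 mm, 40 mm tall, under a wooden block 130 by 40 by 20 mm with an upright grip ridge 90 mm long, 22 mm thick, from 60 to 98 mm above the bristle ends. 0.16 kg. Origin at the centre of the bristle ends; x along the brush (and the ridge), z up.
- scrap_strip: scrap on the bed: white piece of a tube strip, 60 by 22 by 24 mm. Origin at the centre of its underside, x along it.
- scrap_corner: scrap on the bed: broken L-shaped corner of a red plastic tube rack, 56 by 42 by 24 mm. Origin at the centre of its underside.
- scrap_cap: scrap on the bed: white round jar cap, 42 mm across, 22 mm high. Origin at the centre of its underside.
- scrap_block: scrap on the bed: red plastic block broken off a rack, 52 by 30 by 22 mm. Origin at the centre of its underside.
- slide_box: bystander: white cardboard slide box with lid, 114 by 84 by 42 mm, origin under its centre.
- beaker: bystander: glass beaker, 72 mm across, 90 mm high, origin under its centre.
- jar: bystander: clear specimen jar with a red lid, 84 mm across, 110 mm high, origin under its centre.
Things that resemble listed ones, but are neither listed nor needed, are in the scene too. What is shaped like the brush but green is not meant.

How it is judged (in metres and radians):
On the way, in this order (a step that is already met when the one before it is completed fails the run):
1. the brush has been picked up (height (world z) of brush above 0.03 m), for 0.2 s.
2. all four pieces lie in the catch tray (x of scrap_strip in the frame of tray between -0.125 and 0.125 m and y of scrap_strip in the frame of tray between -0.07 and 0.07 m and z of each of scrap_strip, scrap_corner, scrap_cap, scrap_block in the frame of tray below 0.06 m and x of scrap_corner in the frame of tray between -0.125 and 0.125 m and y of scrap_corner in the frame of tray between -0.07 and 0.07 m and x of scrap_cap in the frame of tray between -0.125 and 0.125 m and y of scrap_cap in the frame of tray between -0.07 and 0.07 m and x of scrap_block in the frame of tray between -0.125 and 0.125 m and y of scrap_block in the frame of tray between -0.07 and 0.07 m), for 0.2 s.
3. the brush stands on the bench on its bristles and the gripper presses the pedal down to its stop (0.27 rad or more) and holds it for half a second (value of joint treadle above 0.27 rad and contact force between the fingers and pedal above 1 N and height (world z) of brush below 0.006 m and angle between brush's own z axis and vertical below 0.15 rad), for 0.5 s.
At the end, for the whole second after the job is handed in: All four pieces lie at rest inside the catch tray (origins within its outline and less than 60 mm above the bench), the brush stands at rest on its bristles on the bench (within 6 mm of its top, tilted less than 0.15 rad), and the pedal is up again (under 0.05 rad) (all of step 2 and value of joint treadle below 0.05 rad and height (world z) of brush between -0.01 and 0.006 m and angle between brush's own z axis and vertical below 0.15 rad and linear speed of each of brush, scrap_strip, scrap_corner, scrap_cap, scrap_block below 0.02 m/s); the robot touches nothing.
It fails at once if the pedal is worked (past 0.15 rad) while a piece is not in the tray (value of joint treadle above 0.15 rad and not ((x of scrap_strip in the frame of tray between -0.125 and 0.125 m and y of scrap_strip in the frame of tray between -0.07 and 0.07 m and z of scrap_strip in the frame of tray below 0.06 m) and (x of scrap_corner in the frame of tray between -0.125 and 0.125 m and y of scrap_corner in the frame of tray between -0.07 and 0.07 m and z of scrap_corner in the frame of tray below 0.06 m) and (x of scrap_cap in the frame of tray between -0.125 and 0.125 m and y of scrap_cap in the frame of tray between -0.07 and 0.07 m and z of scrap_cap in the frame of tray below 0.06 m) and (x of scrap_block in the frame of tray between -0.125 and 0.125 m and y of scrap_block in the frame of tray between -0.07 and 0.07 m and z of scrap_block in the frame of tray below 0.06 m))).
It fails at once if the fingers touch a scrap piece (over 1 N) (contact force between the fingers and scrap_strip above 1 N or contact force between the fingers and scrap_corner above 1 N or contact force between the fingers and scrap_cap above 1 N or contact force between the fingers and scrap_block above 1 N).
It fails at once if a bystander is moved by more than 40 mm or tipped by more than 0.4 rad (distance of any of slide_box, beaker, jar from where it was at the start of the episode above 0.04 m or angle between any of slide_box, beaker, jar's own z axis and vertical above 0.4 rad).
It also fails if it takes over 64 s, if anything falls off the work surface, if the arm or the gripper's body presses on something with over 40 N, if the wrist force passes 120 N, or if a joint passes its speed limit or range.

## Working session

There is one attempt and no reset: what is moved stays moved. The work goes in short steps, Python scripts to look and compute and a shell command to move; the robot and the scene stay as the last step left them, time stands still between calls to the robot, and variables do not carry over. Pictures are saved under pics/ and viewed, at most 11 in all, crops included, and the job is handed in when it is done.

```bash
mkdir -p pics; cat > h.py <<'E'
from rig import *
import numpy as np, cv2
def save(n,f):
    c=capture(n); cv2.imwrite(f'pics/{f}.png',c['image'][:,:,::-1]); np.save(f'pics/{f}.npy',{k:v for k,v in c.items()},allow_pickle=True); return c
def px2w(c,u,v,z):
    R=cv2.Rodrigues(np.array(c['rvec'],float))[0]; t=np.array(c['tvec'],float).ravel()
    d=R.T@np.array([(u-c['cx'])/c['fx'],(v-c['cy'])/c['fy'],1]); o=-R.T@t
    return o+d*(z-o[2])/d[2]
def w2px(c,p):
    q=cv2.Rodrigues(np.array(c['rvec'],float))[0]@np.array(p,float)+np.array(c['tvec'],float).ravel()
    return c['fx']*q[0]/q[2]+c['cx'],c['fy']*q[1]/q[2]+c['cy']
def load(f): return np.load(f'pics/{f}.npy',allow_pickle=True).item()
E
python3 -c "
from h import *
for n in ('top','scene'):
    c=save(n,n+'0'); print(c['fx'],c['cx'],c['cy'],c['rvec'],c['tvec'])
s=sense(); print(s)"; ls
```

```text
439.1890976105317 313.8992743175221 193.43239452980688 [ 2.10879796 -2.12330123  0.20689071] [ -55.7286323   497.25559025 1282.21870287]
465.5697134181012 319.426048338285 198.42018756194247 [ 1.10481932  2.57307022 -0.79980314] [ 382.32336727 -199.33833683 1586.87900006]
{'time_s': 0.1, 'joints': array([-1.41236272e+00,  3.13397419e-01,  1.49838403e+00,  3.71481128e-05,
        1.33094567e+00, -2.23373158e-01]), 'dq': array([-0.00077314, -0.00210861, -0.00190605,  0.00083742, -0.00191611,
       -0.00135004]), 'tau': array([ 2.27756522e-03, -4.12897539e+01, -2.60140550e+01, -1.79883241e-04,
        3.02448556e-03, -1.55699176e-06]), 'eef_pos': array([ 195.58946393, -486.97541238,  238.7819314 ]), 'ee_rot': array([-5.66346322e-04,  9.81833903e-01,  1.89741573e-01,  3.64449554e-05]), 'force': array([-0.42812113,  1.02814146, -0.3151601 ]), 'wrist_torque': array([ 0.05001831, -0.03292154,  0.00645109]), 'grip_force': 0.0, 'grip_width': 1.0043723952548824}
h.py
pics
```

View pics/top0.png

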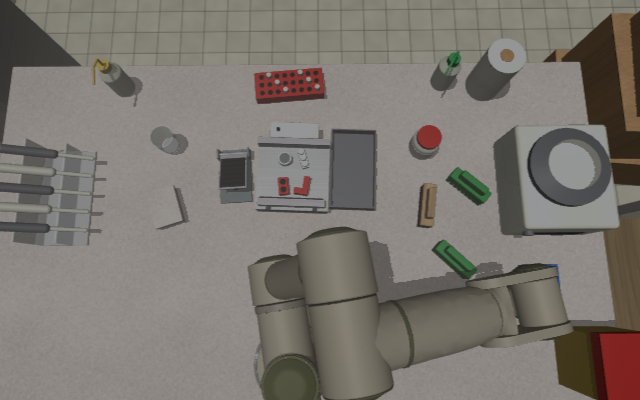

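View pics/scene0.png

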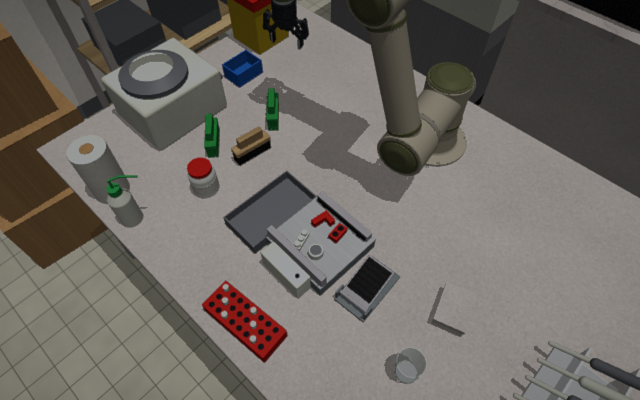

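```bash
python3 -c "
from h import *
i=cv2.imread('pics/top0.png')[112:237,212:452]
cv2.imwrite('pics/c1.png',cv2.resize(i,(792,412),interpolation=cv2.INTER_CUBIC))"
```

```text
(no output)
```

View pics/c1.png

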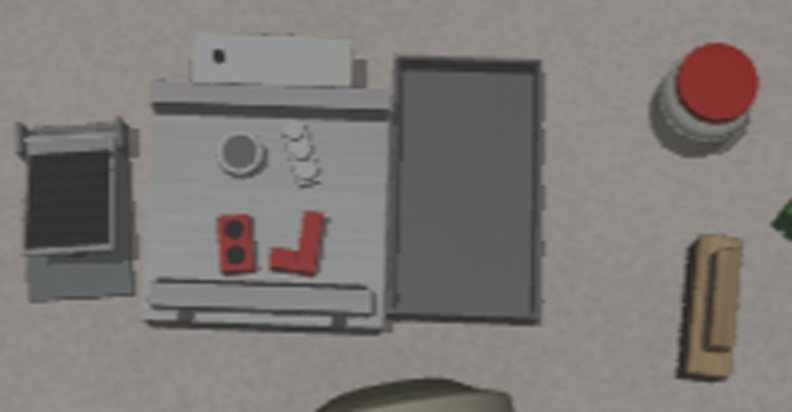

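```bash
python3 -c "
from h import *
c=load('top0')
def P(n,x,y,z):
    w=px2w(c,212+(x+.5)/3.3-.5,112+(y+.5)/3.3-.5,z); print(n,np.round(w[:2]))
for a in [('ridge',708,250,98),('ridge',734,250,98),('ridge',728,350,98),('ridge',706,350,98),('blk',700,235,60),('blk',742,238,60),('blk',726,380,60),('blk',688,377,60),
('fenceFL',152,83,90),('fenceFR',390,92,90),('fenceNL',152,103,90),('fenceNR',390,110,90),('bedNL',145,322,50),('bedNR',383,330,50),('jawNL',151,305,80),('jawNR',371,312,80),('jawFR',373,290,80),('jawFL',151,281,80),
('trayFL',397,57,42),('trayFR',541,61,42),('trayNR',541,323,42),('trayNL',388,318,42),
('cap',241,154,72),('strip1',292,128,74),('strip2',312,184,74),('blkA',217,217,72),('blkB',250,215,72),('blkC',255,271,72),('blkD',225,274,72),('corA',308,212,74),('corB',326,214,74),('corC',316,275,74),('corD',270,267,74),('corE',270,250,74),
('treadNL',25,252,70),('treadNR',113,250,70),('treadFL',27,152,38),('treadFR',115,150,38),('base NL',30,300,8),('baseNR',133,295,8),('baseFR',128,122,10),('jarlid',717,82,110)]: P(*a)
"
```

```text
ridge [ 503. -388.]
ridge [ 503. -411.]
ridge [ 413. -400.]
ridge [ 413. -381.]
blk [ 525. -391.]
blk [ 522. -429.]
blk [ 391. -407.]
blk [ 394. -373.]
fenceFL [664. 109.]
fenceFR [ 654. -108.]
fenceNL [645. 109.]
fenceNR [ 637. -108.]
bedNL [449. 117.]
bedNR [ 441. -100.]
jawNL [460. 107.]
jawNR [452. -89.]
jawFR [472. -91.]
jawFL [482. 108.]
trayFL [ 705. -117.]
trayFR [ 699. -254.]
trayNR [ 447. -245.]
trayNL [ 453. -105.]
cap [601.  29.]
strip1 [625. -18.]
strip2 [572. -37.]
blkA [542.  50.]
blkB [544.  20.]
blkC [492.  15.]
blkD [489.  42.]
corA [546. -33.]
corB [544. -49.]
corC [487. -40.]
corD [495.   2.]
corE [511.   2.]
treadNL [511. 224.]
treadNR [513. 144.]
treadFL [615. 233.]
treadFR [616. 150.]
base NL [478. 232.]
baseNR [482. 134.]
baseFR [652. 142.]
jarlid [ 654. -401.]
```

```bash
python3 -m handwheel '[[[44,15,-8,0,0,-5,1],[44,15,-8,0,0,-5,1],[44,15,-8,0,0,-5,1],[44,15,-8,0,0,-5,1],[44,15,-8,0,0,-5,1],[44,15,-8,0,0,-5,1],[0,0,0,0,0,0,1],[0,0,0,0,0,0,1]]]' 60; python3 -c "
from h import *
s=sense(); c=save('wrist','w1'); print(s['eef_pos'],s['ee_rot'],s['joints']); print(c['fx'],c['cx'],c['cy'],c['hand_eye'])"
```

```text
time_s: 1.1
eef_pos: [459.1, -397.3, 191.0]
ee_rot: [-0.0, 0.998, -0.071, -0.0]
force: [-0.5, 0.2, -0.1]
grip_width: 0.998
grip_force: 0.0
[ 459.14822479 -397.32891644  191.04537795] [-1.43695634e-04  9.97510388e-01 -7.05187449e-02 -3.33241186e-04] [-9.05946420e-01  5.31736375e-01  1.30274091e+00 -3.12149277e-04
  1.30777564e+00  8.06085821e-01]
293.75983963493906 319.840703813065 194.99368567158058 [[ 3.18152580e-04 -9.44976011e-01 -3.27139478e-01  8.36539338e+01]
 [ 9.99999402e-01 -4.16564023e-05  1.09285707e-03  8.50406636e-01]
 [-1.04635116e-03 -3.27139630e-01  9.44975432e-01 -1.34729398e+02]
 [ 0.00000000e+00  0.00000000e+00  0.00000000e+00  1.00000000e+00]]
```

View pics/w1.png

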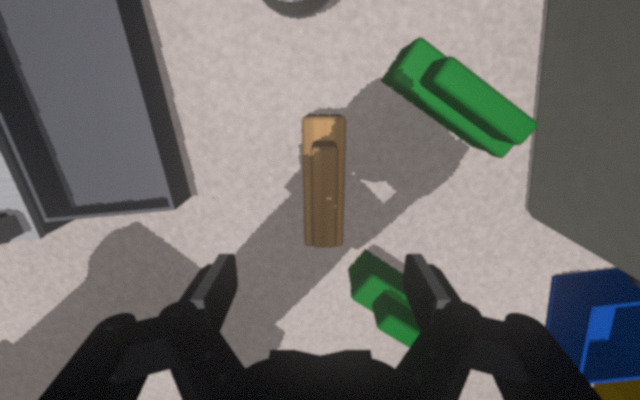

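```bash
cat >> h.py <<'E'
from scipy.spatial.transform import Rotation as Ro
def wr(c,s,u,v,z):
    H=np.array(c['hand_eye']);R=Ro.from_quat(s['ee_rot'],scalar_first=True).as_matrix()
    d=R@H[:3,:3]@np.array([(u-c['cx'])/c['fx'],(v-c['cy'])/c['fy'],1]);o=R@H[:3,3]+s['eef_pos']
    return np.round(o+d*(z-o[2])/d[2])
E
python3 -c "
from h import *
c=load('w1');s=sense()
for a in [(324,145,98),(325,240,98),(303,117,60),(345,117,60)]: print(wr(c,s,*a))"
```

```text
[ 503. -408.   98.]
[ 422. -398.   98.]
[ 524. -393.   60.]
[ 519. -430.   60.]
```

```bash
python3 -m handwheel '[[[0,-4,-30,0,0,0,1],[0,0,-40,0,0,0,1],[0,0,-30,0,0,0,1],[0,0,-18,0,0,0,1],[0,0,0,0,0,0,-1],[0,0,0,0,0,0,-1],[0,0,0,0,0,0,-1],[0,0,0,0,0,0,-1]]]' 60
python3 -m handwheel '[[[0,0,0,0,0,0,-1],[0,0,0,0,0,0,-1],[0,0,0,0,0,0,-1],[0,0,20,0,0,0,-1],[0,0,30,0,0,0,-1],[0,0,50,0,0,0,-1],[0,0,30,0,0,0,-1],[0,0,0,0,0,0,-1]]]'
```

```text
time_s: 2.15
eef_pos: [459.9, -401.5, 74.3]
ee_rot: [0.001, 0.997, -0.071, 0.001]
force: [-1.4, 1.6, 6.7]
grip_width: 0.249
grip_force: 59.8
time_s: 3.15
eef_pos: [460.0, -401.7, 205.0]
ee_rot: [0.001, 0.997, -0.071, 0.001]
force: [-0.4, 0.1, -2.5]
grip_width: 0.242
grip_force: 59.3
```

```bash
python3 -m handwheel '[[[10,40,0,0,0,0,-1],[10,50,0,0,0,1,-1],[10,50,0,0,0,1,-1],[10,50,0,0,0,1,-1],[10,50,0,0,0,1,-1],[10,50,0,0,0,1,-1],[10,50,0,0,0,1,-1],[10,50,0,0,0,0,-1]]]'
python3 -m handwheel '[[[10,50,0,0,0,0,-1],[10,40,0,0,0,0,-1],[4,14,0,0,0,0,-1],[0,0,0,0,0,0,-1],[0,0,0,0,0,0,-1]]]'
python3 -c "
from h import *
c=save('wrist','w2'); s=sense();print(s['eef_pos'],s['ee_rot'])
c=save('top','t2');i=cv2.imread('pics/t2.png')[112:237,212:452]
i=cv2.resize(i,(640,333),interpolation=cv2.INTER_CUBIC)
cv2.imwrite('pics/c2.png',np.hstack([cv2.resize(cv2.imread('pics/w2.png')[:,:],(400,250)),cv2.resize(i,(400,250))]))"
```

```text
time_s: 4.15
eef_pos: [539.0, -9.4, 201.3]
ee_rot: [-0.0, 1.0, -0.019, -0.002]
force: [1.1, -0.7, -2.6]
grip_width: 0.247
grip_force: 59.3
time_s: 4.78
eef_pos: [563.4, 91.6, 202.7]
ee_rot: [0.0, 1.0, -0.019, -0.001]
force: [0.6, 0.3, -1.4]
grip_width: 0.249
grip_force: 59.5
[563.43586152  91.5371427  202.97785628] [ 1.22662596e-04  9.99813978e-01 -1.92845933e-02 -3.12895751e-04]
```

View pics/c2.png

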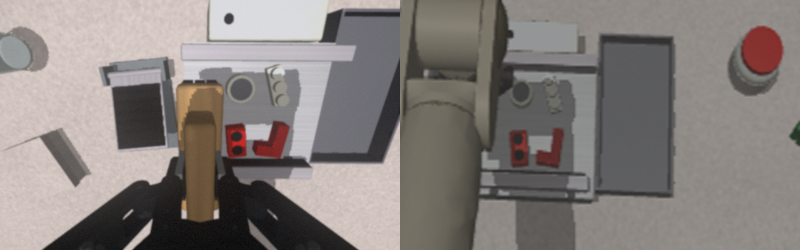

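```bash
python3 -m handwheel '[[[0,0,-25,0,0,0,-1],[0,0,-30,0,0,0,-1],[0,0,-16,0,0,0,-1],[0,0,-4,0,0,0,-1],[0,0,0,0,0,0,-1]]]'
```

```text
time_s: 5.5
eef_pos: [564.0, 92.6, 129.0]
ee_rot: [0.0, 1.0, -0.019, 0.001]
force: [-0.1, 0.1, -1.4]
grip_width: 0.248
grip_force: 59.5
```

```bash
python3 -m handwheel '[[[0,0,-3,0,0,0,-1],[0,-8,0,0,0,0,-1],[-0.6,-14,0,0,0,0,-1],[-0.6,-14,0,0,0,0,-1],[-0.6,-14,0,0,0,0,-1],[-0.6,-14,0,0,0,0,-1],[-0.6,-14,0,0,0,0,-1],[-0.6,-14,0,0,0,0,-1]]]'
python3 -c "
from h import *
c=save('top','t3');i=cv2.imread('pics/t3.png')[112:237,212:452]
a=cv2.resize(i,(480,250),interpolation=cv2.INTER_CUBIC)
s=save('scene','s3');j=cv2.imread('pics/s3.png')[160:310,200:390]
cv2.imwrite('pics/c3.png',np.hstack([a,cv2.resize(j,(317,250))]))"
```

```text
time_s: 6.5
eef_pos: [559.9, -0.2, 125.3]
ee_rot: [-0.0, 1.0, -0.019, -0.0]
force: [-0.3, 1.1, -0.9]
grip_width: 0.247
grip_force: 59.6
```

View pics/c3.png

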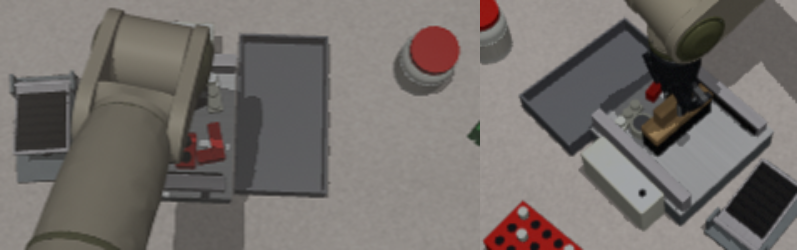

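```bash
python3 -m handwheel '[[[-0.6,-14,0,0,0,0,-1],[-0.6,-14,0,0,0,0,-1],[-0.6,-14,0,0,0,0,-1],[-0.6,-14,0,0,0,0,-1],[-0.6,-14,0,0,0,0,-1],[-0.6,-14,0,0,0,0,-1],[-0.6,-14,0,0,0,0,-1],[-0.6,-14,0,0,0,0,-1]]]'
python3 -m handwheel '[[[-0.6,-14,0,0,0,0,-1],[-0.6,-14,0,0,0,0,-1],[-0.6,-10,0,0,0,0,-1],[0,0,0,0,0,0,-1],[0,0,0,0,0,0,-1],[0,0,25,0,0,0,-1],[0,0,45,0,0,0,-1],[0,0,10,0,0,0,-1]]]'
python3 -c "
from h import *
w=save('wrist','w4')
c=save('top','t4');i=cv2.imread('pics/t4.png')[112:237,212:452]
a=cv2.resize(i,(480,250),interpolation=cv2.INTER_CUBIC)
s=save('scene','s4');j=cv2.imread('pics/s4.png')[160:310,200:390]
cv2.imwrite('pics/c4.png',np.vstack([np.hstack([a,cv2.resize(j,(317,250))]),cv2.resize(cv2.imread('pics/w4.png'),(797,498))[:345]]))"
```

```text
time_s: 7.6
eef_pos: [555.1, -112.2, 125.3]
ee_rot: [0.0, 1.0, -0.019, 0.0]
force: [0.7, -0.3, -2.1]
grip_width: 0.243
grip_force: 59.6
time_s: 8.6
eef_pos: [554.3, -149.1, 207.9]
ee_rot: [0.001, 1.0, -0.018, 0.002]
force: [-0.6, 0.8, -2.5]
grip_width: 0.251
grip_force: 59.7
```

View pics/c4.png

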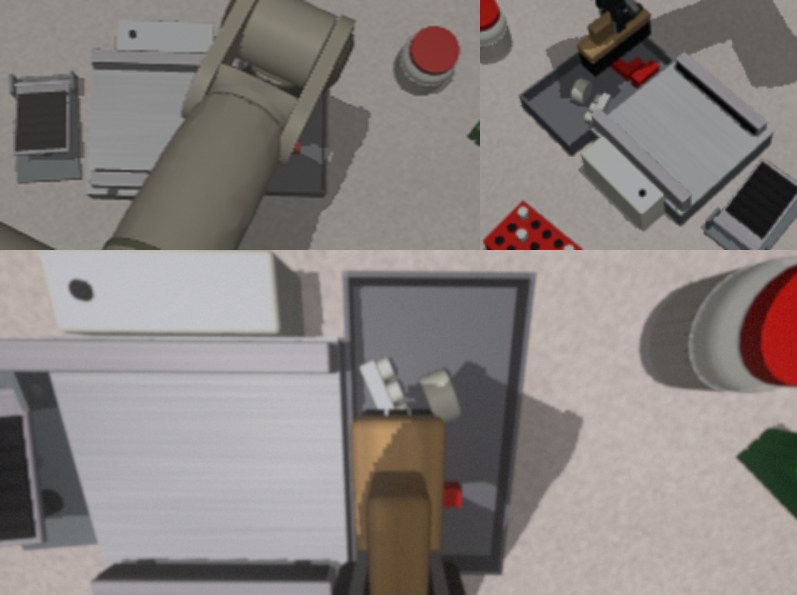

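```bash
python3 -m handwheel '[[[0,-20,0,0,0,0,-1],[-15,-40,0,0,0,-1,-1],[-20,-45,0,0,0,-1,-1],[-20,-45,0,0,0,-1,-1],[-20,-45,0,0,0,-1,-1],[-15,-40,0,0,0,-1,-1],[-4,-18,0,0,0,0,-1],[0,0,0,0,0,0,-1]]]'
python3 -m handwheel '[[[0,0,-30,0,0,0,-1],[0,0,-40,0,0,0,-1],[0,0,-35,0,0,0,-1],[0,0,-14,0,0,0,-1],[0,0,-5,0,0,0,-1],[0,0,0,0,0,0,-1]]]'
python3 -c "
from h import *
c=save('top','t5');i=cv2.imread('pics/t5.png')[112:237,212:452]
a=cv2.resize(i,(480,250),interpolation=cv2.INTER_CUBIC)
s=save('scene','s5');j=cv2.imread('pics/s5.png')[110:280,190:340]
cv2.imwrite('pics/c5.png',np.hstack([cv2.resize(i,(480,450))[:,150:],cv2.resize(j,(450,510))[:450]]))"
```

```text
time_s: 9.75
eef_pos: [458.9, -402.9, 204.2]
ee_rot: [-0.001, 0.998, -0.063, -0.0]
force: [-0.2, 0.3, -1.7]
grip_width: 0.247
grip_force: 59.5
time_s: 10.5
eef_pos: [459.9, -402.3, 82.3]
ee_rot: [0.001, 0.998, -0.062, 0.001]
force: [0.9, -0.8, -1.8]
grip_width: 0.244
grip_force: 59.5
```

View pics/c5.png

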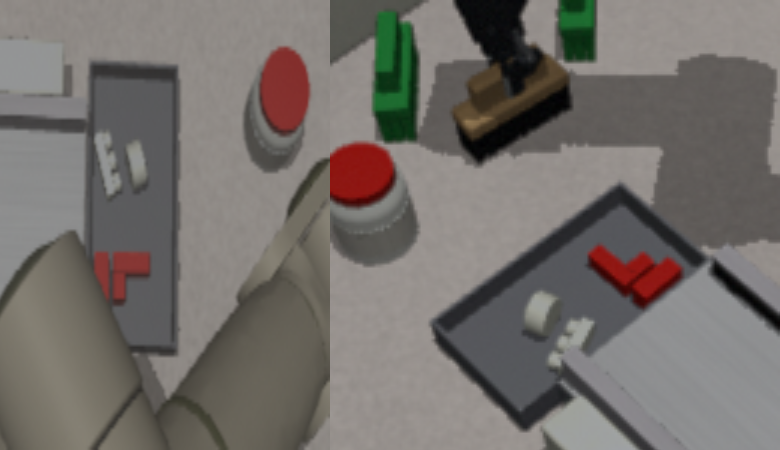

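```bash
python3 -m handwheel '[[[0,0,-3,0,0,0,-1],[0,0,-3,0,0,0,-1],[0,0,-1.5,0,0,0,-1],[0,0,0,0,0,0,-1],[0,0,0,0,0,0,-1]]]'
```

```text
time_s: 11.22
eef_pos: [459.3, -402.2, 74.4]
ee_rot: [0.0, 0.998, -0.062, -0.0]
force: [-4.1, 2.5, 4.9]
grip_width: 0.251
grip_force: 60.4
```

```bash
python3 -m handwheel '[[[0,0,0,0,0,0,0],[0,0,0,0,0,0,0.3],[0,0,0,0,0,0,0.3],[0,0,20,0,0,0,0.3],[0,0,40,0,0,0,0.3],[0,0,50,0,0,0,0.3],[0,0,30,0,0,0,0.3],[0,0,0,0,0,0,0.3]]]'
python3 -c "
from h import *
c=load('top0')
def P(x,y,z): return px2w(c,212+(x+.5)/3.3-.5,112+(y+.5)/3.3-.5,z)
for n,x,y,z in [('baseFL',17,122,10),('baseNL',30,300,8),('baseNR',133,295,8),('hingeL',22,140,32),('hingeR',125,138,32),('rubNL',25,245,68),('rubNR',108,245,68),('rubFR',110,152,42),('rubFL',28,152,42)]: print(n,P(x,y,z).round())
w=save('wrist','w6');s=sense();print(s['eef_pos'])
i=cv2.imread('pics/top0.png')[140:212,210:262];j=cv2.imread('pics/w6.png')[:330]
cv2.imwrite('pics/c6.png',np.hstack([cv2.resize(i,(416,576),interpolation=cv2.INTER_CUBIC),cv2.copyMakeBorder(cv2.resize(j,(384,198)),0,378,0,0,cv2.BORDER_CONSTANT)]))"
```

```text
time_s: 12.22
eef_pos: [460.0, -402.9, 216.1]
ee_rot: [0.002, 0.998, -0.062, 0.002]
force: [0.4, -0.1, -1.1]
grip_width: 0.646
grip_force: 0.0
baseFL [653. 250.  10.]
baseNL [478. 232.   8.]
baseNR [482. 134.   8.]
hingeL [628. 239.  32.]
hingeR [629. 142.  32.]
rubNL [518. 225.  68.]
rubNR [518. 149.  68.]
rubFR [613. 154.  42.]
rubFL [613. 231.  42.]
[ 459.47844253 -402.30161253  213.99393739]
```

View pics/c6.png

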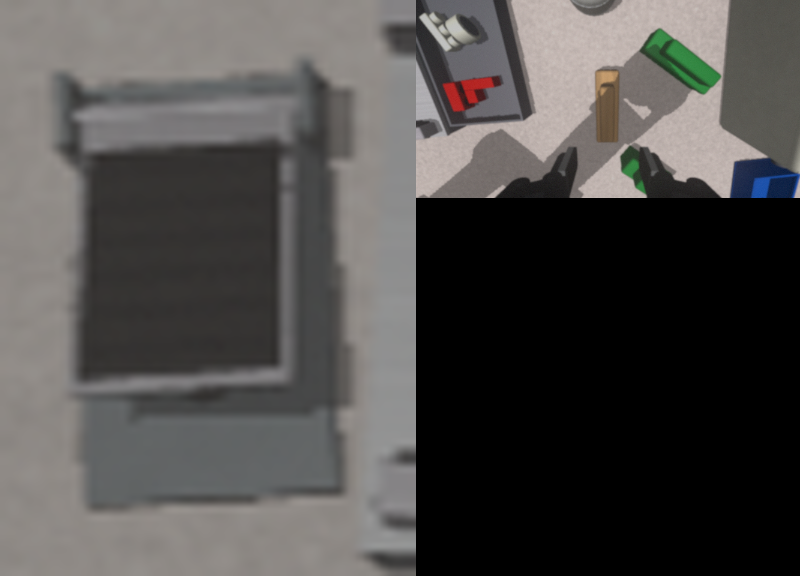

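```bash
python3 -m handwheel '[[[5,35,0,0,0,0,-1],[7,50,0,0,0,0,-1],[7,50,0,0,0,0,-1],[7,50,0,0,0,0,-1],[7,50,0,0,0,0,-1],[7,50,0,0,0,0,-1],[7,50,0,0,0,0,-1],[7,50,0,0,0,0,-1]]]' 40
python3 -m handwheel '[[[7,50,0,0,0,0,-1],[7,50,0,0,0,0,-1],[8,50,0,0,0,0,-1],[8,40,0,0,0,0,-1],[4,15,0,0,0,0,-1],[0,0,-50,0,0,0,-1],[0,0,-40,0,0,0,-1],[0,0,0,0,0,0,-1]]]'
python3 -c "
from h import *
s=sense();w=save('wrist','w7');save('top','t7');save('scene','s7');print(s['eef_pos'])
i=cv2.imread('pics/w7.png')
j=cv2.imread('pics/s7.png')[200:340,270:440]
t=cv2.imread('pics/t7.png')[112:237,212:452]
cv2.imwrite('pics/c7.png',np.hstack([cv2.resize(i,(480,300)),cv2.resize(j,(320,300))]))"
```

```text
time_s: 13.28
eef_pos: [512.9, -15.5, 212.3]
ee_rot: [-0.0, 0.998, -0.062, -0.001]
force: [0.4, -0.3, -0.5]
grip_width: 0.001
grip_force: 0.0
time_s: 14.28
eef_pos: [545.7, 186.9, 120.7]
ee_rot: [0.001, 0.998, -0.062, -0.003]
force: [-0.0, 0.2, 0.8]
grip_width: 0.002
grip_force: 0.0
[545.73293653 186.85191682 120.7110869 ]
```

View pics/c7.png

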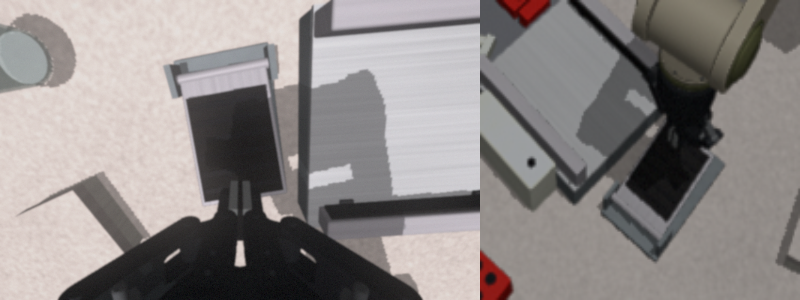

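```bash
python3 -c "
from h import *
c=load('w7');s=sense()
for a in [(271,273,70),(381,257,70),(249,127,38),(350,113,38)]: print(wr(c,s,*a))"
python3 -m handwheel '[[[0,1,-25,0,0,0,-1],[0,0,-16,0,0,0,-1],[0,0,0,0,0,0,-1],[0,0,-5,0,0,0,-1],[0,0,0,0,0,0,-1]]]'
```

```text
[509. 229.  70.]
[512. 145.  70.]
[614. 231.  38.]
[615. 156.  38.]
time_s: 15.05
eef_pos: [547.6, 188.8, 78.1]
ee_rot: [-0.0, 0.998, -0.062, 0.0]
force: [0.2, 0.2, 0.5]
grip_width: 0.004
grip_force: 0.0
```

```bash
python3 -m handwheel '[[[0,0,-5,0,0,0,-1],[0,0,-5,0,0,0,-1],[0,0,-6,0,0,0,-1],[0,0,-6,0,0,0,-1],[0,0,-5,0,0,0,-1],[0,0,-3,0,0,0,-1],[0,0,0,0,0,0,-1]]]'
```

```text
time_s: 15.92
eef_pos: [546.6, 188.8, 47.5]
ee_rot: [0.0, 0.998, -0.062, -0.001]
force: [-5.7, -1.1, 8.8]
grip_width: -0.002
grip_force: 3.9
```

```bash
python3 -m handwheel '[[[0,0,-2,0,0,0,-1],[0,0,0,0,0,0,-1],[0,0,0,0,0,0,-1]]]'
```

```text
time_s: 16.3
eef_pos: [546.7, 188.8, 46.0]
ee_rot: [0.0, 0.998, -0.062, -0.001]
force: [-6.8, -0.4, 9.9]
grip_width: -0.0
grip_force: 5.0
```

```bash
python3 -m handwheel '[[[0,0,-1.5,0,0,0,-1],[0,0,0,0,0,0,-1],[0,0,0,0,0,0,-1]]]'
```

```text
time_s: 16.68
eef_pos: [546.7, 188.8, 45.7]
ee_rot: [0.0, 0.998, -0.062, -0.001]
force: [-11.1, -1.9, 21.5]
grip_width: -0.004
grip_force: 10.6
```

On the stop (force jumped to 21 N, tip at 38 mm). Hold about a second, then release.

```bash
python3 -m handwheel '[[[0,0,0,0,0,0,-1],[0,0,0,0,0,0,-1],[0,0,0,0,0,0,-1],[0,0,0,0,0,0,-1],[0,0,0,0,0,0,-1],[0,0,0,0,0,0,-1],[0,0,0,0,0,0,-1],[0,0,0,0,0,0,-1]]]'
python3 -m handwheel '[[[0,0,8,0,0,0,-1],[0,0,10,0,0,0,-1],[0,0,12,0,0,0,-1],[0,0,40,0,0,0,-1],[0,0,60,0,0,0,-1],[-40,0,30,0,0,0,-1],[-40,0,0,0,0,0,-1],[0,0,0,0,0,0,-1]]]'
python3 -c "
from h import *
c=save('top','t8');save('scene','s8')
i=cv2.imread('pics/t8.png')[112:237,212:452]
j=cv2.imread('pics/s8.png')[100:330,180:420]
cv2.imwrite('pics/c8.png',np.hstack([cv2.resize(i,(400,400)),cv2.resize(j,(400,400))]))"
```

```text
time_s: 17.68
eef_pos: [546.7, 188.9, 45.7]
ee_rot: [0.0, 0.998, -0.062, -0.001]
force: [-11.1, -1.0, 21.3]
grip_width: -0.004
grip_force: 10.5
time_s: 18.68
eef_pos: [465.2, 189.0, 204.6]
ee_rot: [0.0, 0.998, -0.062, -0.001]
force: [-0.4, 0.4, 0.9]
grip_width: -0.001
grip_force: 0.0
```

View pics/c8.png

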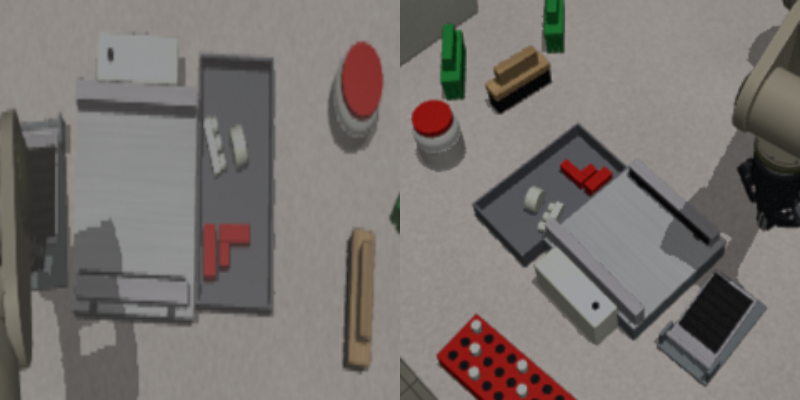

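All four pieces lie in the tray, the brush stands on the bench, the pedal is up and the arm is clear.

```bash
python3 -c "
from rig import *
print(finish_job())"
```

```text
the job is handed in; nothing more can be done
None
```

The job is handed in, with no verdict shown: the last pictures show all four pieces in the tray, the brush standing on its bristles and the pedal up after I held it on its stop for over a second.

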